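Re-seal the vacuum kimchi box

ROBOT

A 7-joint arm with a two-finger parallel gripper is mounted at the origin on the work surface. World frame = base frame: x ahead of the robot, y to its left, z up, the work surface at z = 0. Lengths are in m, angles in rad, forces in N, time in s.
With the tool pointing down it reaches from about 0.4 to 0.875 m from the base axis. Payload 4.4 kg.
Tool frame: the origin (TCP) lies midway between the tips of the shut fingers; the grasp point (between the pads) lies 19 mm behind it (bot.grip_depth is the distance from the TCP to the grasp point, in m); z points along the fingers, y is the direction in which the jaws open and shut (so a half turn about z gives the same grasp; the last joint's range is limited). The gripper opens to 85 mm and grips with 20 to 120 N. Pads are 22 mm wide; open, the fingers measure 114 mm over their backs; the gripper's body (76 mm by 85 mm) begins 54 mm behind the grasp point. The pads swing forward as they close: fully open they stand 13 mm farther back than shut.
Start: joints at [-1.351, 0.628, 0.038, 1.517, -0.027, 0.996, -0.02], TCP at [0.183, 0.624, 0.231] pointing down, gripper open.
Joint ranges: [-3.06, 3.06], [-0.37, 2.12], [-1.25, 1.32], [0.18, 2.47], [-1.1, 4.24], [0.23, 1.98], [-2.94, 2.94]. Speed limits (rad/s): [2.57, 2.57, 3.14, 3.14, 3.14, 3.14, 3.14].

INTERFACE

Orientations are given as a unit quaternion [w, x, y, z].
In Python, from plant import bot gives the robot as it stands. The module is installed in compiled form; this text tells all that it offers.
- The arm moves only by the tool step_arm, never from a script. Its arguments are lists of equal length, an entry for each row: "claw": the opening, from 0 (shut) to 1 (fully open); "offset": the shift along the world's x, y, z each as a share of 2 cm, from -1 to 1, a list of three; "spin": the turn about the world's z as a share of 5 degrees, from -1 to 1. In form: {"claw": [claw, ...], "offset": [[x, y, z], ...], "spin": [spin, ...]}. A call has 1 to 12 rows; each row shifts and turns the commanded pose from where the row before left it; what a row does not reach is not made up. A row lasts 1/12 s, in which the tool goes at most 41.7 mm and 7.16 degrees, less where a joint would pass 70% of its speed; a pose out of reach is approached as far as the arm can. A call with a number of a shift or a turn outside -1 to 1 is refused whole. A call with a gripper value outside its range is refused whole. The fingers move at their own pace and stop on an object; "squeeze" is the grip in N (left out, the last holds). Time passes only in rows, so rows that do not move let the fingers close. It gives the time, the measured TCP pose, the force and the opening at its end, in the units of the state.
- bot.observe(): the state, without advancing time (a new reading comes with each control period).
- bot.capture(name): name is "scene" or "top" or "wrist"; returns the picture (400x640x3 uint8, red, green, blue); there is no depth.
- bot.calibration(name): a dict with "mtx" (3x3 intrinsics, pixels), "extrinsics" (4x4, takes a point from world to camera coordinates). Camera axes: x right, y up, looking along -z (the intrinsics and any distortion apply to the point x, -y, -z); pixel columns grow to the right and rows downward; lengths in m; the calibration is good to about 2 mm. A picture is of the moment at which its call begins: read the wrist's pose just before it. calibration takes no time and is no camera call; for the wrist camera it gives the pose at the moment of the call.
- bot.hand_in(): hands the job in, once; it reports no verdict.
The state is a dict: "time_s": time; "q": joint angles; "qvel": joint speeds; "tau": joint torques, N m; "tcp_pos": TCP position; "orientation": TCP orientation; "wrist_force": force on the tool from outside, world axes, zero at the start; "ft_torque": the same for the moment, N m; "gripper_width": opening from 0.0 (shut) to 1.0 (fully open).
Only numpy, scipy, OpenCV 4.12 (cv2) and the standard library are available. Lean on these libraries where they do the work, as an engineer would, in place of code of your own. Each camera call takes 0.05 s, during which the arm holds its last target.

TASK

The green vacuum lid on top of the three-tier kimchi stack needs re-sealing. Push its black vent toggle all the way over to the yellow-dot side, hold it there for a good second and let it spring back to the centre; only then pump the white plunger at least two full strokes, each right down to its stop with a short pause there and then all the way back up by itself. Never push the toggle the other way, leave the blue-lidded box's pump and vent alone, and do not disturb the tray, spoon, pressing plate or lid opener.

Things in the scene. Friction and masses are not known exactly. Their poses are not given: they have to be found in the camera images.
- stack: Three stacked clear boxes, fixed (it does not shift), footprint 130 (x) by 180 (y) mm, 204 mm high to the flat top of the green vacuum lid. Origin at the centre of the underside, z up, yaw anything within about 1.6 rad either way. On the lid, in this frame: pump plunger on the line x=0, y=+45 mm; vent toggle pivots at x=0, y=-45 mm; flat yellow dot (15 mm wide) at x=+40, y=-45 mm. So +x is the direction in which to push the toggle.
- pump_top (a point): Centre of the top of the green lid's white plunger cap (disc 38 mm in diameter, 10 mm thick, on a shaft), 47 mm above the lid when up (251 mm above the stool top); goes down with the plunger. It slides straight down 25 mm to a hard stop, where the cap meets its grey collar (48 mm wide). Same axes as the stack.
- pump (a joint): Green lid's plunger, m: 0 up, 0.025 at the bottom stop. Spring: about 2 N at the top, 7 N at the bottom; it returns by itself in about 0.3 s.
- vent_tip (a point): Middle of the tip of the green lid's black vent toggle, a paddle 10 mm thick (stack's x), 22 mm wide (stack's y), upright at rest; tip 45 mm above the lid (249 mm above the stool top), pivot 37 mm below the tip, on a grey base 34 mm square and 6 mm high. Leans with the toggle.
- vent (a joint): Green lid's vent toggle, rad: 0 centred and upright, +0.5 at the stop towards the yellow dot (stack's +x), -0.5 at the other stop. A spring recentres it when let go; it takes about 0.06 N m at a stop (about 3 N pushed 15 mm below the tip, where it travels about 12 mm).
- lone_box: Bystander: a single clear box with a blue vacuum lid, fixed, same footprint and frame as the stack, lid top 68 mm high, pump and toggle 115 mm high. Its pump and toggle have the same sizes, places on the lid and springs. Leave alone.
- pump2 (a joint): Blue lid's plunger, m, 0 up; must stay up.
- vent2 (a joint): Blue lid's vent toggle, rad, 0 centred; must stay centred.
- tray: Bystander: loose wooden tray 190 (x) by 130 (y) by 18 mm, origin at the centre of its underside.
- spoon: Bystander: white ceramic soup spoon, 140 mm long (x from -66 to +74 mm, round bowl 42 mm wide at -x), lying in the tray; origin under its middle.
- plate: Bystander: round stainless pressing plate, 110 mm in diameter, 8 mm thick, with a small central knob to 26 mm; origin at the centre of its underside.
- opener: Bystander: yellow plastic lid opener lying in the tray, 126 mm long (x from -50 to +76 mm), 44 mm wide, up to 14 mm high; origin under it.

How it is judged:
On the way, in this order (a step that is already met when the one before it is completed fails the run):
1. vent toggle held over to the yellow-dot side (over 0.4 rad of 0.5) for 0.8 s, plunger up (value of joint vent above 0.4 rad and value of joint pump below 0.006 m), for 0.8 s.
2. vent toggle back in the centre, plunger up (value of joint vent between -0.08 and 0.08 rad and value of joint pump below 0.003 m), for 0.2 s.
3. first stroke: plunger at its stop (over 22.5 of 25 mm) for 0.2 s, vent centred (value of joint vent between -0.08 and 0.08 rad and value of joint pump above 0.0225 m), for 0.2 s.
4. plunger all the way back up (all of step 2), for 0.1 s.
5. second stroke: plunger at its stop for 0.2 s, vent centred (all of step 3), for 0.2 s.
At the end, for the whole second after the job is handed in: The green lid's plunger is up again (within 3 mm) and still, its vent toggle centred (within 0.08 rad); the blue lid's plunger up and toggle centred likewise; tray, spoon, pressing plate and opener at rest within 30 mm of where they were (all of step 4 and value of joint pump2 below 0.003 m and value of joint vent2 between -0.08 and 0.08 rad and velocity of joint pump between -0.01 and 0.01 m/s and distance of each of tray, spoon, plate, opener from where it was at the start of the episode below 0.03 m and linear speed of each of tray, spoon, plate, opener below 0.02 m/s); the robot touches nothing.
It fails at once if green lid's vent toggle pushed away from the yellow dot (over 0.15 rad) (value of joint vent below -0.15 rad).
It fails at once if green lid's plunger pumped (over 10 mm) while the vent is open (over 0.15 rad) (value of joint vent above 0.15 rad and value of joint pump above 0.01 m).
It fails at once if blue lid's pump or vent operated (over 6 mm or 0.15 rad) (value of joint pump2 above 0.006 m or value of joint vent2 above 0.15 rad or value of joint vent2 below -0.15 rad).
It fails at once if tray, spoon, pressing plate or opener moved by over 30 mm (distance of any of tray, spoon, plate, opener from where it was at the start of the episode above 0.03 m).
It also fails if it takes over 51 s, if anything falls off the work surface, if the arm or the gripper's body presses on something with over 40 N, if the wrist force passes 120 N, or if a joint passes its speed limit or range.

## Working session

There is one attempt and no reset: what is moved stays moved. The work goes in short steps, Python scripts to look and compute and a tool call to move; the robot and the scene stay as the last step left them, time stands still between calls to the robot, and variables do not carry over. Pictures are saved under pics/ and viewed, and the job is handed in when it is done.

Besides the shell and the picture viewer there is one more tool, called as name([rows], argument=value, ...), one row to a line, values as JSON. step_arm: Moves the arm, as the interface text tells. Shift numbers are shares of 2 cm and turn numbers shares of 5 degrees, none past 1 either way. Its arguments: {"type":"object","properties":{"claw":{"type":"array"},"offset":{"type":"array"},"spin":{"type":"array"},"squeeze":{"type":"number"}},"required":["claw","offset","spin"]}

```bash
mkdir -p pics
python3 - <<'E'
from plant import bot
import cv2,numpy as np
s=bot.observe(); print(s)
for n in ["scene","top"]:
    c=bot.calibration(n); print(n,c)
    cv2.imwrite(f"pics/{n}0.png",bot.capture(n)[:,:,::-1])
print(bot.calibration("wrist"))
E
```

```text
{'time_s': 0.0, 'q': array([-1.35081271,  0.62933979,  0.03847025,  1.51841455, -0.02700562,
        0.99625847, -0.02001024]), 'qvel': array([-1.07647599e-03,  7.64748207e-05, -1.46805118e-04,  4.47317016e-05,
        2.19950251e-03,  9.47163491e-04, -1.59415312e-03]), 'tau': array([-1.18629054e-03, -5.63394535e+01,  1.22606747e+00, -1.93450713e+01,
        1.10399182e-02,  1.03957934e-02, -1.98536287e-05]), 'tcp_pos': array([0.18304916, 0.62302979, 0.23037881]), 'orientation': array([-1.16821912e-04,  1.42424408e-01,  9.89805225e-01, -9.43469099e-04]), 'wrist_force': array([-0.58060582, -0.61662686, -0.33307667]), 'ft_torque': array([-0.02349344, -0.03544362, -0.02942133]), 'gripper_width': 0.9976231412645387}
scene {'mtx': array([[480.03499648,   0.        , 326.74617129],
       [  0.        , 480.03499648, 200.62418176],
       [  0.        ,   0.        ,   1.        ]]), 'extrinsics': array([[ 0.596856  ,  0.80234631, -0.00182003, -0.32076415],
       [-0.55766798,  0.41647142,  0.71802366,  0.18761625],
       [ 0.57686163, -0.42754176,  0.69601631, -1.81355867],
       [ 0. 
[... 296 characters left out ...]
    1.76889343e-02],
       [ 9.94401660e-01,  6.22017500e-04,  1.05664331e-01,
        -5.55929562e-01],
       [-1.05650414e-01, -1.14108469e-02,  9.94337861e-01,
        -1.69133268e+00],
       [ 0.00000000e+00,  0.00000000e+00,  0.00000000e+00,
         1.00000000e+00]])}
{'mtx': array([[288.79156289,   0.        , 320.94755383],
       [  0.        , 288.79156289, 197.75368097],
       [  0.        ,   0.        ,   1.        ]]), 'extrinsics': array([[ 0.28125311,  0.9596318 , -0.00187266, -0.64822567],
       [-0.91575879,  0.26781028, -0.29943865,  0.0402943 ],
       [-0.28684933,  0.08593296,  0.95411372, -0.37935456],
       [ 0.        ,  0.        ,  0.        ,  1.        ]])}
```

View pics/scene0.png

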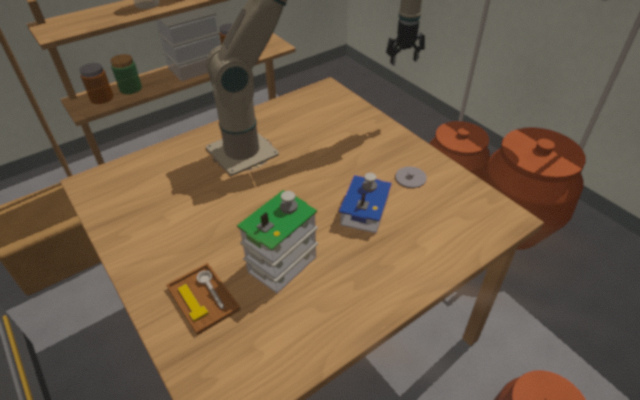

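View pics/top0.png

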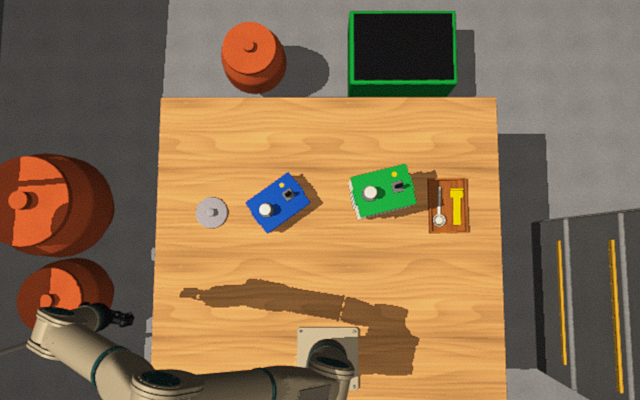

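Run:
```python
import cv2
a=cv2.imread("pics/top0.png")[150:240,330:440]
cv2.imwrite("pics/topz.png",cv2.resize(a,None,fx=7,fy=6.6,interpolation=cv2.INTER_CUBIC) if 0 else cv2.resize(a,None,fx=6,fy=6,interpolation=cv2.INTER_CUBIC))
a=cv2.imread("pics/scene0.png")[180:280,230:330]
cv2.imwrite("pics/scenez.png",cv2.resize(a,None,fx=6,fy=6,interpolation=cv2.INTER_CUBIC))
```

```text
(no output)
```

View pics/topz.png

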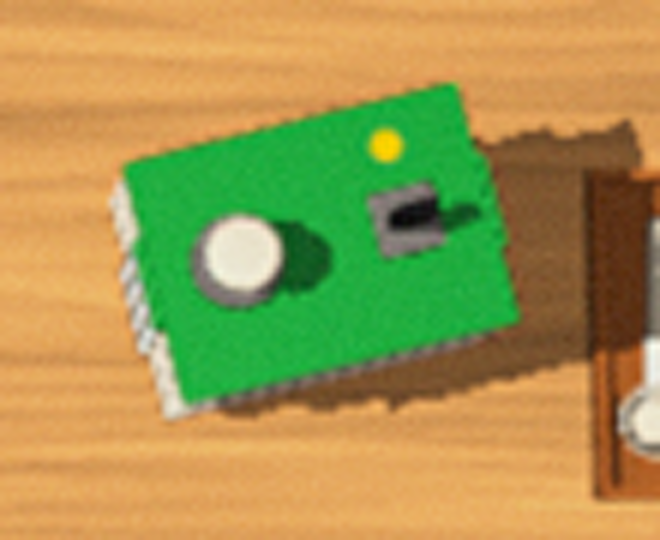

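View pics/scenez.png

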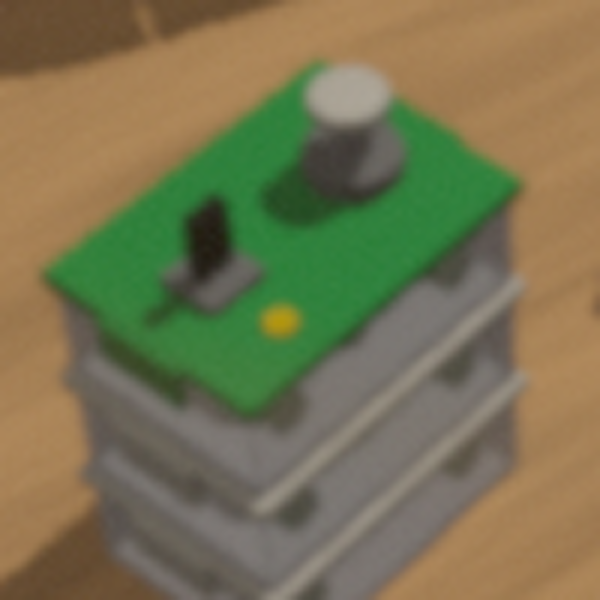

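```bash
cat > h.py <<'E'
import numpy as np
from plant import bot
def proj(n,P):
    c=bot.calibration(n);T=c["extrinsics"];p=(T[:3,:3]@np.asarray(P).T).T+T[:3,3]
    p=p*[1,-1,-1];uv=(c["mtx"]@p.T).T
    return uv[:,:2]/uv[:,2:]
E
python3 - <<'E'
from h import *
from scipy.optimize import least_squares
L=np.array([[.065,.09,.204],[.065,-.09,.204],[-.065,-.09,.204],[-.065,.09,.204],[.04,-.045,.204],[0,.045,.251]])
f=lambda a:(np.array(a)+.5)/6-.5
top=f([[120,160],[455,85],[520,322],[187,405],[386,145],[243,255]])+[330,150]
sc=f([[520,187],[250,412],[45,275],[325,62],[281,321],[347,97]])+[230,180]
def W(x):
    c,s=np.cos(x[2]),np.sin(x[2]);R=np.array([[c,-s,0],[s,c,0],[0,0,1]])
    return L@R.T+[x[0],x[1],0]
for use in (("top",),("scene",),("top","scene")):
    def r(x): return np.concatenate([(proj(n,W(x))-(top if n=="top" else sc)).ravel() for n in use])
    s=least_squares(r,[.6,-.1,.2]);print(use,s.x.round(4));print(s.fun.reshape(-1,2).round(1).tolist())
E
```

```text
('top',) [ 0.5443 -0.1719  0.2425]
[[-0.1, 0.4], [0.5, -0.9], [0.5, 0.2], [-0.9, 0.3], [-0.1, 0.3], [0.1, -0.3]]
('scene',) [ 0.5497 -0.1726  0.2355]
[[1.6, -0.8], [-0.2, 0.9], [-1.4, -0.6], [-0.7, -0.8], [0.0, 1.0], [0.6, -0.2]]
('top', 'scene') [ 0.5467 -0.1719  0.2395]
[[0.0, -0.5], [0.6, -1.6], [0.4, -0.5], [-0.9, -0.5], [-0.0, -0.5], [0.1, -1.1], [1.2, -1.7], [-0.4, 0.0], [-1.7, -1.3], [-1.2, -1.5], [-0.3, 0.2], [0.1, -1.0]]
```

step_arm([
  [0.8,-0.6,1],
  [0.8,-0.8,1],
  [0.8,-1,1],
  [0.8,-1,1],
  [0.8,-1,1],
  [0.8,-1,0.5],
  [0.8,-1,0],
  [0.8,-1,0],
  [0.8,-1,0],
  [0.8,-1,0],
  [0.8,-1,0],
  [0.8,-1,0],
], claw=[0,0,0,0,0,0,0,0,0,0,0,0], spin=[0.5,0.5,0.5,0.5,0.5,0.5,0.5,0.5,0.5,0.5,0.5,0.5])

```text
time_s: 1.1
tcp_pos: [0.3757, 0.3943, 0.341]
orientation: [-0.0, -0.12, 0.993, -0.0]
wrist_force: [0.2, 0.6, 0.4]
gripper_width: -0.001
```

```bash
python3 -c "
from plant import bot
s=bot.observe();print(s['time_s'],s['q'].round(3),s['tcp_pos'].round(4),s['orientation'].round(4),s['wrist_force'].round(1))"
```

```text
1.1 [-0.83   0.367 -0.045  1.656  0.018  1.12   0.931] [0.3757 0.3943 0.341 ] [-3.000e-04 -1.197e-01  9.928e-01 -3.000e-04] [0.2 0.6 0.4]
```

step_arm([
  [0.3,-1,0],
  [0.3,-1,0],
  [0.3,-1,0],
  [0.3,-1,0],
  [0.3,-1,0],
  [0.3,-1,0],
  [0.3,-1,0],
  [0.3,-1,0],
  [0.3,-1,0],
  [0.3,-1,0],
  [0.3,-1,0],
  [0.3,-1,0],
], claw=[0,0,0,0,0,0,0,0,0,0,0,0], spin=[0,0,0,0,0,0,0,0,0,0,0,0])

```text
time_s: 2.1
tcp_pos: [0.4471, 0.1545, 0.3411]
orientation: [-0.0, -0.119, 0.993, -0.0]
wrist_force: [1.0, -0.0, -0.7]
gripper_width: -0.001
```

step_arm([
  [0.3,-1,0],
  [0.3,-1,0],
  [0.3,-1,0],
  [0.3,-1,0],
  [0.3,-1,0],
  [0.3,-1,0],
  [0.3,-1,0],
  [0.3,-1,0],
  [0.3,-1,0],
  [0.3,-1,0],
  [0,-0.6,0],
  [0,0,0],
], claw=[0,0,0,0,0,0,0,0,0,0,0,0], spin=[0,0,0,0,0,0,0,0,0,0,0,0])

```text
time_s: 3.1
tcp_pos: [0.5069, -0.0598, 0.3409]
orientation: [-0.001, -0.116, 0.993, -0.001]
wrist_force: [-0.4, 0.2, -0.4]
gripper_width: -0.002
```

Run:
```python
from plant import bot
import cv2
s=bot.observe();print(s['time_s'],s['q'].round(3),s['tcp_pos'].round(4),s['orientation'].round(4),s['wrist_force'].round(1))
c=bot.calibration("wrist")
cv2.imwrite("pics/wrist1.png",bot.capture("wrist")[:,:,::-1])
print(c)
import pickle;pickle.dump(c,open("w1.pkl","wb"))
```

```text
3.1 [-0.059  0.314  0.162  1.745 -0.054  1.087  1.925] [ 0.5069 -0.0598  0.3409] [-6.000e-04 -1.161e-01  9.932e-01 -9.000e-04] [-0.4  0.2 -0.4]
{'mtx': array([[288.79156289,   0.        , 320.94755383],
       [  0.        , 288.79156289, 197.75368097],
       [  0.        ,   0.        ,   1.        ]]), 'extrinsics': array([[-0.23126737,  0.97288725, -0.0024094 ,  0.1772952 ],
       [-0.92855671, -0.22146718, -0.29788374,  0.52899694],
       [-0.2903409 , -0.06665352,  0.95459911, -0.34082542],
       [ 0.        ,  0.        ,  0.        ,  1.        ]])}
```

View pics/wrist1.png

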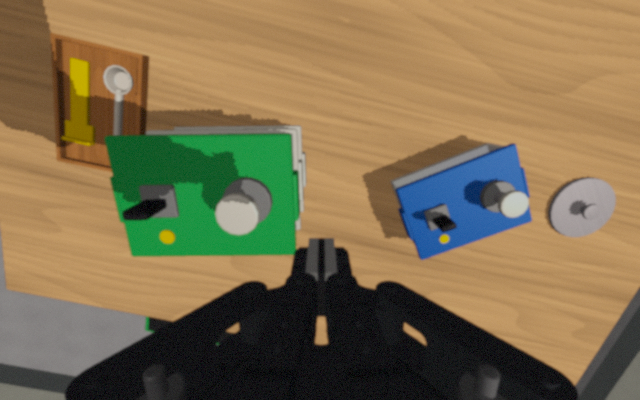

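Run:
```python
from h import *
from scipy.optimize import least_squares
import pickle
L=np.array([[.065,.09,.204],[.065,-.09,.204],[-.065,-.09,.204],[-.065,.09,.204],[.04,-.045,.204],[0,.045,.251],[0,-.045,.249]])
f=lambda a:(np.array(a)+.5)/6-.5
top=f([[120,160],[455,85],[520,322],[187,405],[386,145],[243,255]])+[330,150]
sc=f([[520,187],[250,412],[45,275],[325,62],[281,321],[347,97]])+[230,180]
wr=np.array([[297,254.],[132,256],[107,137],[294,133],[167,237],[237,216],[144,210]])
D=dict(top=top,scene=sc,wrist=wr)
def W(x,n):
    c,s=np.cos(x[2]),np.sin(x[2]);R=np.array([[c,-s,0],[s,c,0],[0,0,1]])
    return L[:n]@R.T+[x[0],x[1],0]
sg=dict(top=3.2,scene=3.6,wrist=1.5)
for use in (("wrist",),("top","scene","wrist")):
    def r(x): return np.concatenate([sg[n]*(proj(n,W(x,len(D[n])))-D[n]).ravel() for n in use])
    s=least_squares(r,[.6,-.1,.2]);print(use,s.x.round(4));print(s.fun.reshape(-1,2).round(1).tolist())
    o=s.x;X=np.array([np.cos(o[2]),np.sin(o[2])]);Y=np.array([-X[1],X[0]])
    print("vent",o[:2]-.045*Y,"pump",o[:2]+.045*Y)
```

```text
('wrist',) [ 0.546  -0.1669  0.2399]
[[2.6, 2.7], [0.7, 0.6], [-2.7, -4.7], [1.4, 0.0], [5.0, -2.8], [4.8, -1.3], [-10.5, 7.1]]
vent [ 0.55665951 -0.21061945] pump [ 0.53527324 -0.12319733]
('top', 'scene', 'wrist') [ 0.5464 -0.1693  0.2393]
[[-2.7, -1.3], [-0.9, -4.9], [-1.4, -1.3], [-5.8, -1.4], [-2.7, -1.2], [-2.6, -3.2], [6.7, -7.8], [1.4, -1.8], [-3.1, -6.4], [-1.8, -7.1], [1.8, -1.3], [3.1, -5.2], [-0.9, 2.6], [-2.8, 0.3], [-6.6, -5.1], [-2.4, -0.2], [1.4, -3.1], [0.6, -1.5], [-14.8, 6.7]]
vent [ 0.55703527 -0.21304161] pump [ 0.53570139 -0.12560669]
```

step_arm([
  [0.15,-1,0],
  [0.15,-1,0],
  [0.15,-1,0],
  [0.15,-1,0],
  [0.15,-1,0],
  [0.15,-1,0],
  [0.15,-1,0],
  [0.15,-1,0],
  [0,-0.05,-1],
  [0,0,-1],
  [0,0,0],
], claw=[0,0,0,0,0,0,0,0,0,0,0], spin=[0,0,0,0,0,0,0,0,0,0,0])

```text
time_s: 4.07
tcp_pos: [0.5293, -0.2148, 0.2976]
orientation: [-0.003, -0.119, 0.993, 0.002]
wrist_force: [-1.1, 0.8, -0.6]
gripper_width: -0.001
```

Run:
```python
from plant import bot
import cv2,numpy as np
s=bot.observe();print(s['time_s'],s['q'].round(3),s['tcp_pos'].round(4),s['orientation'].round(4),s['wrist_force'].round(1))
a=bot.capture("scene")[:,:,::-1][150:280,210:350]
b=bot.capture("top")[:,:,::-1][130:260,320:460]
w=bot.capture("wrist")[:,:,::-1]
z=lambda i:cv2.resize(i,(400,371),interpolation=cv2.INTER_CUBIC)
cv2.imwrite("pics/p2.png",np.hstack([z(a),z(b)]));cv2.imwrite("pics/w2.png",w)
```

```text
4.0667 [ 0.208  0.455  0.196  1.652 -0.1    1.052  2.244] [ 0.5293 -0.2148  0.2976] [-0.0032 -0.1192  0.9929  0.0023] [-1.1  0.8 -0.6]
```

View pics/p2.png

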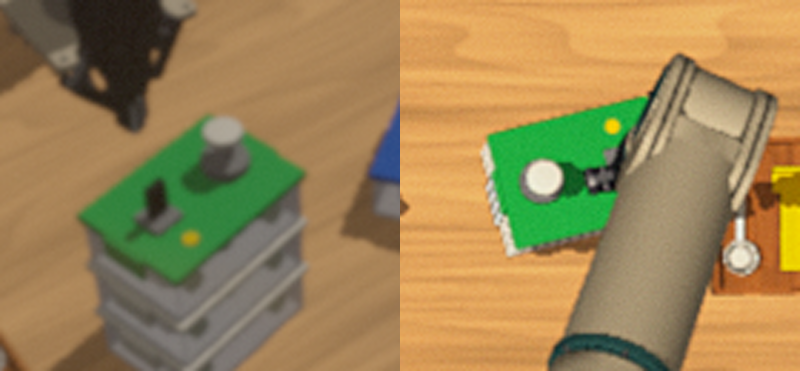

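View pics/w2.png

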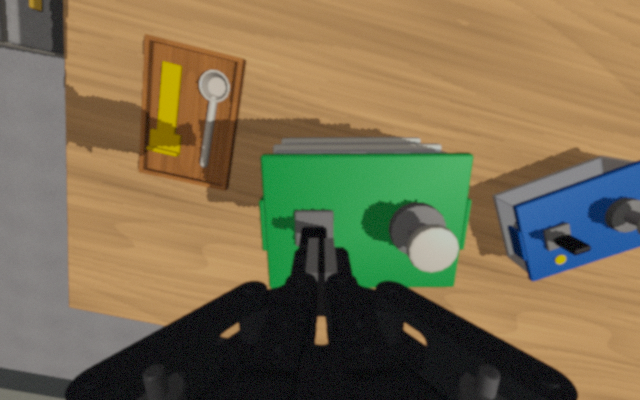

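step_arm([
  [0,0,-0.8],
  [0,0,-0.8],
  [0,0,-0.8],
  [0,0,-0.6],
  [0,0,0],
], claw=[0,0,0,0,0], spin=[0,0,0,0,0])

```text
time_s: 4.63
tcp_pos: [0.5308, -0.2162, 0.2404]
orientation: [-0.001, -0.119, 0.993, 0.001]
wrist_force: [-0.5, 0.3, -0.4]
gripper_width: 0.0
```

Run:
```python
from plant import bot
import cv2,numpy as np
s=bot.observe();print(s['time_s'],s['tcp_pos'].round(4),s['orientation'].round(4),s['wrist_force'].round(1))
w=bot.capture("wrist")[:,:,::-1]
a=bot.capture("scene")[:,:,::-1][150:280,210:350]
z=lambda i:cv2.resize(i,(400,371),interpolation=cv2.INTER_CUBIC)
cv2.imwrite("pics/p3.png",np.hstack([z(a),z(w[170:300,240:380])]))
s=bot.observe();print(s['time_s'],s['tcp_pos'].round(4),s['wrist_force'].round(1))
```

```text
4.6333 [ 0.5308 -0.2162  0.2404] [-9.000e-04 -1.192e-01  9.929e-01  7.000e-04] [-0.5  0.3 -0.4]
4.7333 [ 0.532  -0.2171  0.2424] [-0.2 -0.3  1.1]
```

View pics/p3.png

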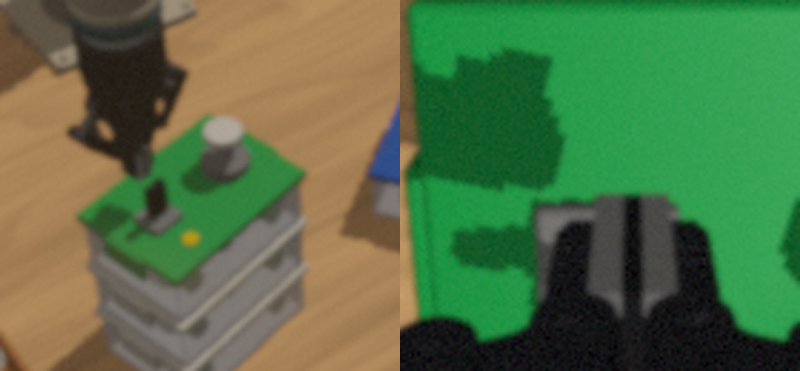

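step_arm([
  [0.05,-0.2,-0.4],
  [0,0,0],
  [0.15,0.036,0],
  [0.15,0.036,0],
  [0.1,0.024,0],
  [0,0,0],
], claw=[0,0,0,0,0,0], spin=[0,0,0,0,0,0])

```text
time_s: 5.23
tcp_pos: [0.5411, -0.219, 0.2335]
orientation: [0.0, -0.119, 0.993, -0.0]
wrist_force: [-0.3, -0.2, -0.5]
gripper_width: 0.003
```

```bash
cat > p.py <<'E'
from plant import bot
import numpy as np
s=bot.observe();X=np.array([.9713,.2377]);Y=np.array([-X[1],X[0]])
d=s['tcp_pos'][:2]-[.5568,-.2145]
print(s['time_s'],s['tcp_pos'].round(4),'stackxy rel vent',(d@X).round(4),(d@Y).round(4),'F',s['wrist_force'].round(1),'Fx',(s['wrist_force'][:2]@X).round(2))
E
python3 p.py
```

```text
5.2333 [ 0.5411 -0.219   0.2335] stackxy rel vent -0.0163 -0.0007 F [-0.3 -0.2 -0.5] Fx -0.34
```

step_arm([
  [0.1,0.024,0],
  [0.1,0.024,0],
  [0.1,0.024,0],
  [0,0,0],
], claw=[0,0,0,0], spin=[0,0,0,0])

```text
time_s: 5.57
tcp_pos: [0.5465, -0.2179, 0.2334]
orientation: [-0.0, -0.119, 0.993, -0.0]
wrist_force: [-0.5, 0.3, -0.2]
gripper_width: -0.003
```

```bash
python3 p.py
```

```text
5.5667 [ 0.5465 -0.2179  0.2334] stackxy rel vent -0.0108 -0.0009 F [-0.5  0.3 -0.2] Fx -0.44
```

step_arm([
  [0.1,0.024,0],
  [0.1,0.024,0],
  [0.1,0.024,0],
  [0,0,0],
], claw=[0,0,0,0], spin=[0,0,0,0])

```text
time_s: 5.9
tcp_pos: [0.5521, -0.2165, 0.233]
orientation: [-0.001, -0.119, 0.993, 0.0]
wrist_force: [-2.1, -0.8, 0.7]
gripper_width: 0.002
```

```bash
python3 p.py
python3 - <<'E'
from plant import bot
import cv2,numpy as np
a=bot.capture("scene")[:,:,::-1][170:250,220:300]
cv2.imwrite("pics/p4.png",cv2.resize(a,(560,560),interpolation=cv2.INTER_CUBIC))
E
python3 p.py
```

```text
5.9 [ 0.5521 -0.2165  0.233 ] stackxy rel vent -0.0051 -0.0009 F [-2.1 -0.8  0.7] Fx -2.24
5.95 [ 0.552  -0.2166  0.233 ] stackxy rel vent -0.0052 -0.0009 F [-1.4 -0.2 -0.2] Fx -1.4
```

View pics/p4.png

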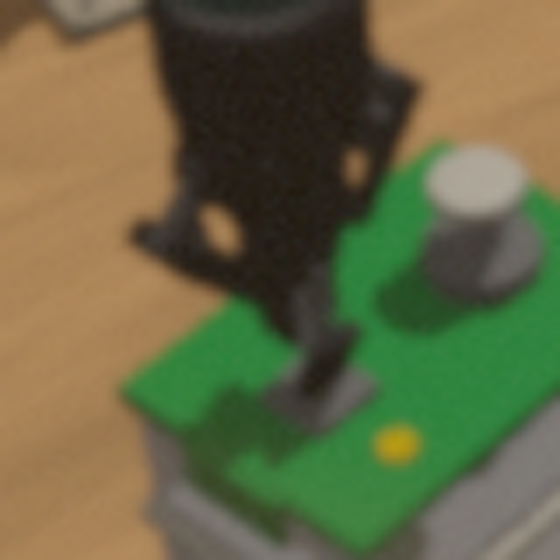

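step_arm([
  [0.1,0.024,0],
  [0.1,0.024,0],
  [0,0,0],
], claw=[0,0,0], spin=[0,0,0])

```text
time_s: 6.2
tcp_pos: [0.5544, -0.216, 0.233]
orientation: [-0.002, -0.118, 0.993, 0.0]
wrist_force: [-5.7, -0.5, 2.2]
gripper_width: -0.002
```

```bash
python3 p.py
```

```text
6.2 [ 0.5544 -0.216   0.233 ] stackxy rel vent -0.0027 -0.0009 F [-5.7 -0.5  2.2] Fx -5.71
```

step_arm([
  [0.06,0.014,0],
  [0,0,0],
  [0,0,0],
  [0,0,0],
  [0,0,0],
  [0,0,0],
  [0,0,0],
  [0,0,0],
  [0,0,0],
  [0,0,0],
  [0,0,0],
  [0,0,0],
], claw=[0,0,0,0,0,0,0,0,0,0,0,0], spin=[0,0,0,0,0,0,0,0,0,0,0,0])

```text
time_s: 7.2
tcp_pos: [0.5545, -0.216, 0.233]
orientation: [-0.003, -0.118, 0.993, 0.0]
wrist_force: [-8.5, -1.0, 2.2]
gripper_width: 0.004
```

```bash
python3 p.py
python3 - <<'E'
from plant import bot
import cv2,numpy as np
a=bot.capture("scene")[:,:,::-1][170:250,220:300]
cv2.imwrite("pics/p5.png",cv2.resize(a,(560,560),interpolation=cv2.INTER_CUBIC))
E
python3 p.py
```

```text
7.2 [ 0.5545 -0.216   0.233 ] stackxy rel vent -0.0026 -0.0009 F [-8.5 -1.   2.2] Fx -8.5
7.25 [ 0.5545 -0.216   0.2329] stackxy rel vent -0.0026 -0.0009 F [-8.1 -0.4  3. ] Fx -7.98
```

View pics/p5.png

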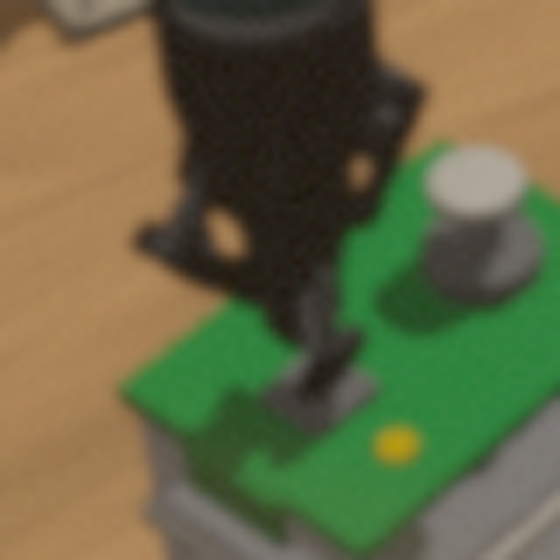

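step_arm([
  [0,0,0],
  [0,0,0],
  [0,0,0],
  [0,0,0],
  [-0.1,-0.024,0],
  [-0.1,-0.024,0],
  [-0.1,-0.024,0],
  [-0.1,-0.024,0],
  [-0.1,-0.024,0],
  [-0.1,-0.024,0],
  [-0.1,-0.024,0],
  [-0.1,-0.024,0],
], claw=[0,0,0,0,0,0,0,0,0,0,0,0], spin=[0,0,0,0,0,0,0,0,0,0,0,0])

```text
time_s: 8.25
tcp_pos: [0.5417, -0.219, 0.2333]
orientation: [0.0, -0.119, 0.993, -0.0]
wrist_force: [-0.5, -0.4, -0.6]
gripper_width: 0.001
```

step_arm([
  [-0.1,-0.024,0],
  [-0.2,-0.048,0],
  [-0.3,-0.072,0],
  [-0.3,-0.072,0],
  [0,0,0],
  [0,0,1],
  [0,0,1],
  [0,0,0],
  [0,0,0],
  [0,0,0],
], claw=[0,0,0,0,0,0,0,0,0,0], spin=[0,0,0,0,0,0,0,0,0,0])

```text
time_s: 9.08
tcp_pos: [0.5231, -0.2233, 0.2729]
orientation: [-0.0, -0.119, 0.993, 0.0]
wrist_force: [0.2, -0.0, -0.7]
gripper_width: 0.002
```

```bash
python3 p.py
python3 - <<'E'
from plant import bot
import cv2,numpy as np
a=bot.capture("scene")[:,:,::-1][170:250,220:300]
cv2.imwrite("pics/p6.png",cv2.resize(a,(560,560),interpolation=cv2.INTER_CUBIC))
E
python3 p.py
```

```text
9.0833 [ 0.5231 -0.2233  0.2729] stackxy rel vent -0.0348 -0.0005 F [ 0.2 -0.  -0.7] Fx 0.21
9.1333 [ 0.5229 -0.2231  0.2725] stackxy rel vent -0.035 -0.0003 F [-0.5  0.1  0. ] Fx -0.43
```

View pics/p6.png

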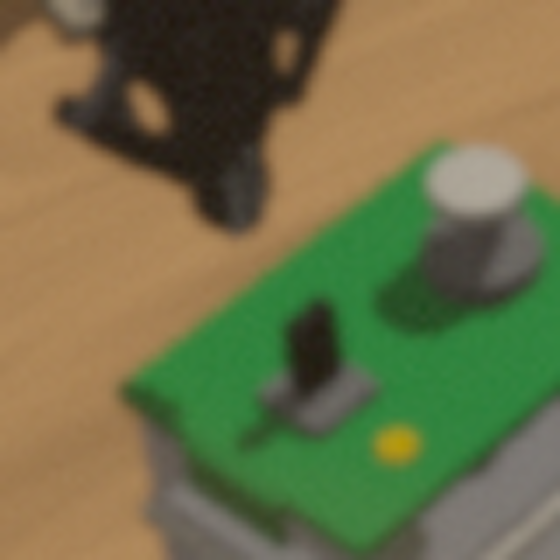

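step_arm([
  [0,0,0.6],
  [0.1,0.7,0],
  [0.1,0.7,0],
  [0.1,0.7,0],
  [0.1,0.7,0],
  [0.1,0.7,0],
  [0.1,0.7,0],
  [0.1,0.6,0],
  [0,0,0],
  [0,0,0],
], claw=[0,0,0,0,0,0,0,0,0,0], spin=[0,0,0,0,0,0,0,0,0,0])

```text
time_s: 9.97
tcp_pos: [0.5373, -0.1271, 0.2848]
orientation: [-0.001, -0.119, 0.993, 0.0]
wrist_force: [0.4, -0.8, 0.0]
gripper_width: 0.003
```

```bash
python3 p.py
python3 - <<'E'
from plant import bot
import cv2,numpy as np
w=bot.capture("wrist")[:,:,::-1]
a=bot.capture("scene")[:,:,::-1][150:250,220:320]
z=lambda i:cv2.resize(i,(400,400),interpolation=cv2.INTER_CUBIC)
cv2.imwrite("pics/p7.png",np.hstack([z(a),z(w[150:300,245:395])]))
E
python3 p.py
```

```text
9.9667 [ 0.5373 -0.1271  0.2848] stackxy rel vent 0.0018 0.0895 F [ 0.4 -0.8  0. ] Fx 0.15
10.0667 [ 0.5371 -0.1286  0.2851] stackxy rel vent 0.0013 0.0881 F [-1.  -0.7  0.5] Fx -1.14
```

View pics/p7.png

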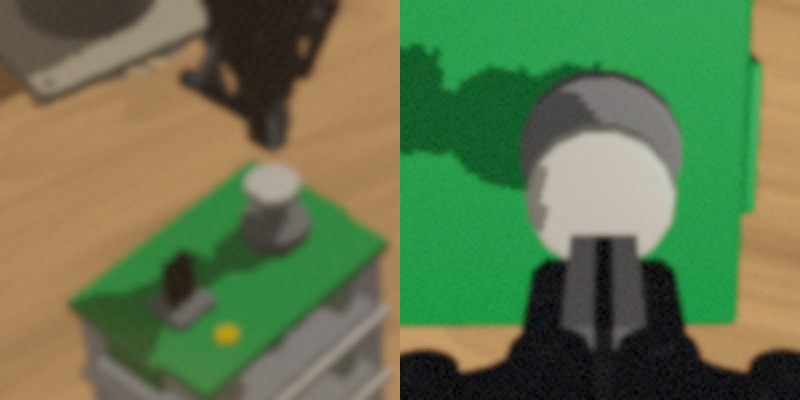

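step_arm([
  [0,0,-0.8],
  [0,0,-0.7],
  [0,0,-0.4],
  [0,0,-0.2],
  [0,0,0],
], claw=[0,0,0,0,0], spin=[0,0,0,0,0])

```text
time_s: 10.48
tcp_pos: [0.5369, -0.1287, 0.243]
orientation: [-0.001, -0.118, 0.993, -0.0]
wrist_force: [-1.6, -0.9, 3.9]
gripper_width: -0.0
```

```bash
python3 p.py
python3 - <<'E'
from plant import bot
import cv2,numpy as np
w=bot.capture("wrist")[:,:,::-1]
a=bot.capture("scene")[:,:,::-1][150:250,220:320]
z=lambda i:cv2.resize(i,(400,400),interpolation=cv2.INTER_CUBIC)
cv2.imwrite("pics/p8.png",np.hstack([z(a),z(w[150:300,245:395])]))
E
python3 p.py
```

```text
10.4833 [ 0.5369 -0.1287  0.243 ] stackxy rel vent 0.001 0.088 F [-1.6 -0.9  3.9] Fx -1.75
10.5833 [ 0.5372 -0.1285  0.2438] stackxy rel vent 0.0014 0.0882 F [-1.  -1.9  3.1] Fx -1.46
```

View pics/p8.png

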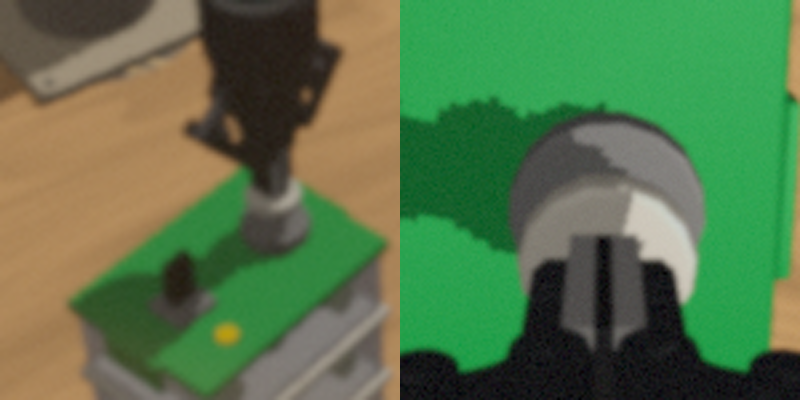

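step_arm([
  [0,0,-0.3],
  [0,0,-0.3],
  [0,0,-0.3],
  [0,0,-0.2],
  [0,0,0],
  [0,0,0],
], claw=[0,0,0,0,0,0], spin=[0,0,0,0,0,0])

```text
time_s: 11.08
tcp_pos: [0.5382, -0.1284, 0.2258]
orientation: [0.002, -0.118, 0.993, -0.001]
wrist_force: [-9.7, 0.2, 28.2]
gripper_width: -0.001
```

```bash
python3 p.py
```

```text
11.0833 [ 0.5382 -0.1284  0.2258] stackxy rel vent 0.0024 0.0881 F [-9.7  0.2 28.2] Fx -9.35
```

step_arm([
  [0,0,0.02],
  [0,0,0],
  [0,0,0],
  [0,0,0],
  [0,0,0],
  [0,0,0],
], claw=[0,0,0,0,0,0], spin=[0,0,0,0,0,0])

```text
time_s: 11.58
tcp_pos: [0.5382, -0.1283, 0.2258]
orientation: [0.002, -0.118, 0.993, -0.001]
wrist_force: [-8.0, 1.5, 25.5]
gripper_width: 0.002
```

```bash
python3 p.py;python3 - <<'E'
from plant import bot
import cv2,numpy as np
a=bot.capture("scene")[:,:,::-1][150:250,220:320]
cv2.imwrite("pics/p9.png",cv2.resize(a,(500,500),interpolation=cv2.INTER_CUBIC))
E
```

```text
11.5833 [ 0.5382 -0.1283  0.2258] stackxy rel vent 0.0024 0.0881 F [-8.   1.5 25.5] Fx -7.44
```

View pics/p9.png

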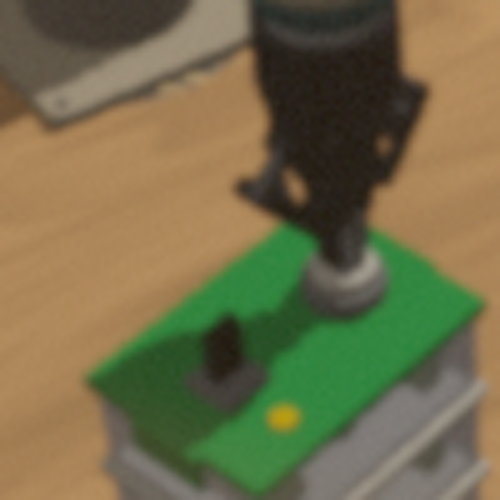

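Cap at about 0.2258, sitting on its collar. Release fully, wait, then make the next strokes.

step_arm([
  [0,0,0.6],
  [0,0,0.6],
  [0,0,0.6],
  [0,0,0.6],
  [0,0,0.6],
  [0,0,0],
  [0,0,0],
  [0,0,0],
  [0,0,0],
  [0,0,0],
  [0,0,0],
  [0,0,0],
], claw=[0,0,0,0,0,0,0,0,0,0,0,0], spin=[0,0,0,0,0,0,0,0,0,0,0,0])

```text
time_s: 12.63
tcp_pos: [0.5373, -0.1274, 0.2813]
orientation: [-0.0, -0.119, 0.993, 0.0]
wrist_force: [0.4, -0.3, 0.3]
gripper_width: 0.001
```

```bash
python3 p.py;python3 - <<'E'
from plant import bot
import cv2,numpy as np
a=bot.capture("scene")[:,:,::-1][150:250,220:320]
cv2.imwrite("pics/p10.png",cv2.resize(a,(500,500),interpolation=cv2.INTER_CUBIC))
E
```

```text
12.6333 [ 0.5373 -0.1274  0.2813] stackxy rel vent 0.0017 0.0892 F [ 0.4 -0.3  0.3] Fx 0.27
```

View pics/p10.png

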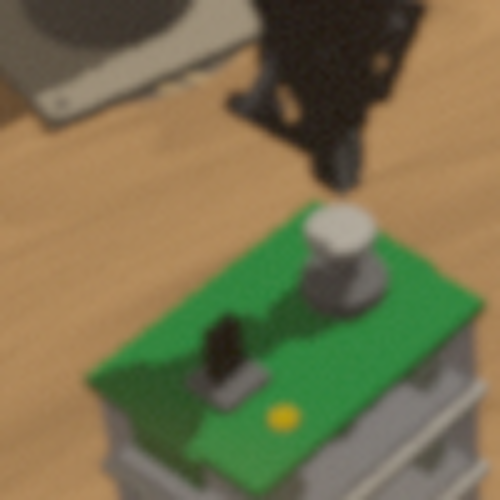

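step_arm([
  [0,0,-0.5],
  [0,0,-0.5],
  [0,0,-0.5],
  [0,0,-0.4],
  [0,0,-0.4],
  [0,0,-0.4],
  [0,0,-0.3],
  [0,0,0],
  [0,0,0],
  [0,0,0],
  [0,0,0],
  [0,0,0],
], claw=[0,0,0,0,0,0,0,0,0,0,0,0], spin=[0,0,0,0,0,0,0,0,0,0,0,0])

```text
time_s: 13.68
tcp_pos: [0.5374, -0.1275, 0.2257]
orientation: [0.001, -0.118, 0.993, 0.0]
wrist_force: [-10.0, 3.3, 34.5]
gripper_width: -0.002
```

```bash
python3 p.py
```

```text
13.6833 [ 0.5374 -0.1275  0.2257] stackxy rel vent 0.0018 0.0892 F [-10.    3.3  34.5] Fx -8.97
```

step_arm([
  [0,0,0],
  [0,0,0.6],
  [0,0,0.6],
  [0,0,0.6],
  [0,0,0.6],
  [0,0,0.6],
  [0,0,0],
  [0,0,0],
  [0,0,0],
  [0,0,0],
  [0,0,0],
  [0,0,0],
], claw=[0,0,0,0,0,0,0,0,0,0,0,0], spin=[0,0,0,0,0,0,0,0,0,0,0,0])

```text
time_s: 14.68
tcp_pos: [0.5371, -0.1274, 0.281]
orientation: [-0.001, -0.119, 0.993, 0.0]
wrist_force: [0.7, 0.4, -0.6]
gripper_width: 0.001
```

step_arm([
  [0,0,-0.5],
  [0,0,-0.5],
  [0,0,-0.5],
  [0,0,-0.4],
  [0,0,-0.4],
  [0,0,-0.4],
  [0,0,-0.3],
  [0,0,0],
  [0,0,0],
  [0,0,0],
  [0,0,0],
  [0,0,0],
], claw=[0,0,0,0,0,0,0,0,0,0,0,0], spin=[0,0,0,0,0,0,0,0,0,0,0,0])

```text
time_s: 15.68
tcp_pos: [0.5373, -0.1274, 0.2257]
orientation: [0.001, -0.118, 0.993, 0.0]
wrist_force: [-10.2, 2.4, 33.8]
gripper_width: 0.001
```

```bash
python3 p.py
```

```text
15.6833 [ 0.5373 -0.1274  0.2257] stackxy rel vent 0.0018 0.0892 F [-10.2   2.4  33.8] Fx -9.38
```

step_arm([
  [0,0,0.6],
  [0,0,0.6],
  [0,0,0.6],
  [0,0,0.6],
  [0,0,0.8],
  [0,0,0.9],
  [0,0,0.9],
  [0,0,0.5],
  [0,0,0],
  [0,0,0],
  [0,0,0],
  [0,0,0],
], claw=[0,0,0,0,0,0,0,0,0,0,0,0], spin=[0,0,0,0,0,0,0,0,0,0,0,0])

```text
time_s: 16.68
tcp_pos: [0.5367, -0.1273, 0.3303]
orientation: [-0.001, -0.119, 0.993, 0.0]
wrist_force: [-0.2, -0.4, 0.3]
gripper_width: -0.002
```

```bash
python3 p.py;python3 - <<'E'
from plant import bot
import cv2,numpy as np
w=bot.capture("scene")[:,:,::-1];a=w[150:250,220:320]
z=lambda i:cv2.resize(i,(400,400),interpolation=cv2.INTER_CUBIC)
cv2.imwrite("pics/p11.png",np.hstack([z(a),z(w[150:350,160:440])]))
E
```

```text
16.6833 [ 0.5367 -0.1273  0.3303] stackxy rel vent 0.0012 0.0895 F [-0.2 -0.4  0.3] Fx -0.3
```

View pics/p11.png

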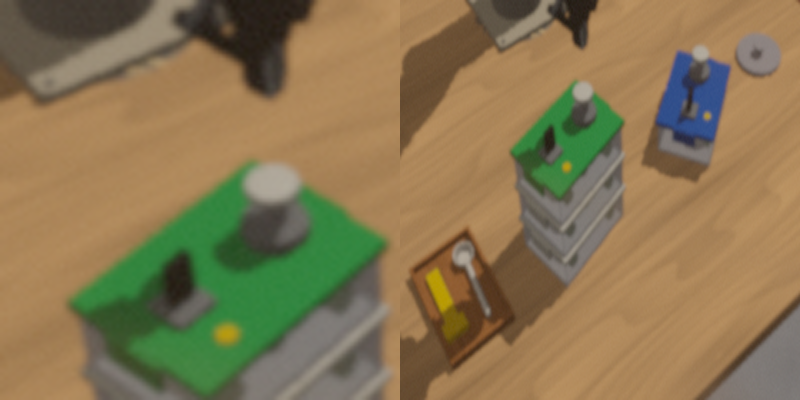

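```bash
python3 -c "
from plant import bot
print(bot.hand_in())"
```

```text
the job is handed in; nothing more can be done
None
```

The job is done and handed in at about 16.7 s of the 51 s allowed; no verdict was reported.

- **Vent toggle:** I pushed it to the yellow-dot stop and held it there for about 1.4 s. The tool stopped advancing and the force rose to about 8 N. I then backed off slowly, and the picture showed it upright again.
- **Plunger:** I made three full strokes, one more than the two required. Each went down to a tool height of 0.226 m, right at the stop, with 25–35 N measured at the wrist and a pause there. After the first and third strokes the pictures showed it fully up. After the second I saw only that the tool was clear and reading no force.
- **Last checks:** The final picture showed the toggle upright, the plunger up and the arm about 8 cm clear of the lid. The blue lid, tray, spoon, plate and opener looked undisturbed, though I judged that by eye and did not measure it.
- **Disagreements:** The stack position from the different cameras differed by 3–5 mm. The toggle reached its stop about 2 mm further along than I expected. I shifted the plunger target by about 2 mm, and the fingers met the cap near its centre.

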